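Tidy the vanity: hang up the caddy, line up the palettes

ROBOT

A 6-joint arm with a two-finger parallel gripper is mounted at the origin on the work surface. World frame = base frame: x ahead of the robot, y to its left, z up, the work surface at z = 0. Lengths are in m, angles in rad, forces in N, time in s.
With the tool pointing down it reaches from about 0.2 to 0.875 m from the base axis. Payload 3.4 kg.
Tool frame: the origin (TCP) lies midway between the tips of the shut fingers; the grasp point (between the pads) lies ctrl.grip_depth behind it (ctrl.grip_depth is the distance from the TCP to the grasp point, in m); z points along the fingers, y is the direction in which the jaws open and shut (so a half turn about z gives the same grasp; the last joint's range is limited). The gripper opens to 94 mm and grips with 3 to 60 N. Pads are 16 mm wide; open, the fingers measure 119 mm over their backs; the gripper's body (75 mm by 177 mm) begins 78 mm behind the grasp point.
Start: joints at [-1.349, 0.276, 1.505, -0, 1.361, -0.121], TCP at [0.193, -0.542, 0.205] pointing down, gripper open.
Joint ranges: [-2.89, 2.89], [-0.75, 2.08], [0.22, 2.7], [-1.18, 4.32], [0.11, 2.71], [-2.7, 2.7]. Speed limits (rad/s): [2.57, 2.57, 3.14, 3.14, 3.14, 3.14].

INTERFACE

Orientations are given as a rotation vector (axis times angle).
In Python, from cell import ctrl gives the robot as it stands.
- The arm moves only by the shell command python3 -m creep 'ROWS' [FORCE]. ROWS is JSON, one flat list of numbers, 7 for each row, row after row: the shift along the tool's x, y, z in units of 0.1 m (1.0 is 0.1 m), then the turn, a rotation vector about the tool's x, y, z in units of 45 degrees (1.0 is 45 degrees), then the opening, from 0 (shut) to 1 (fully open). In form: [x, y, z, ax, ay, az, gripper, x, y, z, ax, ay, az, gripper, ...]. A call has 1 to 20 rows; each row shifts and turns the commanded pose from where the row before left it, along the tool's axes as they then stand; what a row does not reach is not made up. A row lasts 1/8 s, in which the tool goes at most 62.5 mm and 10.7 degrees, less where a joint would pass 70% of its speed; a pose out of reach is approached as far as the arm can. A call with a number of a shift or a turn outside -1 to 1 is refused whole. A call with a gripper value outside its range is refused whole. The fingers move at their own pace and stop on an object; FORCE is the grip in N (left out, the last holds). Time passes only in rows, so rows that do not move let the fingers close. It gives the time, the measured TCP pose, the force and the opening at its end, in the units of the state.
- ctrl.read_state(): the state, without advancing time (a new reading comes with each control period).
- ctrl.capture(name): name is "side" or "top"; returns a dict with "img" (384x512x3 uint8, red, green, blue), "depth" (384x512 float32, m along the optical axis (not along the pixel's ray), 0 where there is no reading), "K" (3x3 intrinsics, pixels), "world_to_cam" (4x4, takes a point from world to camera coordinates). Camera axes: x right, y down, z forward; pixel columns grow to the right and rows downward; lengths in m; the calibration is good to about 2 mm. A picture is of the moment at which its call begins.
- ctrl.hand_in(): hands the job in, once; it reports no verdict.
The state is a dict: "clock": time; "joint_positions": joint angles; "qvel": joint speeds; "joint_efforts": joint torques, N m; "eef_pos": TCP position; "ee_rot": TCP orientation; "force": force on the tool from outside, world axes, zero at the start; "moment": the same for the moment, N m; "grip_width": finger opening in m.
Only numpy, scipy, OpenCV 4.12 (cv2) and the standard library are available. Lean on these libraries where they do the work, as an engineer would, in place of code of your own. Each camera call takes 0.05 s, during which the arm holds its last target.

TASK

Tidy the vanity: hang the caddy by its handle on the stand's hook, off the mat, and line up all the black makeup palettes in one even row along the grey mat, each centred on a brass line, long side along the mat and square to it, with no line left empty between two palettes. The powder inside is loose, so slide the palettes flat over the counter instead of picking them up, and leave everything else where it stands.

Things in the scene. Friction and masses are not known exactly. Their poses are not given: they have to be found in the camera images.
- palette0: one of five alike makeup palettes (some may be absent): flat black box with a thin aluminium stripe along the middle of its top, 58 mm along its x, 76 mm along its y, 26 mm tall, lying flat; origin at the centre of its underside
- palette1: one of five alike makeup palettes (some may be absent): flat black box with a thin aluminium stripe along the middle of its top, 58 mm along its x, 76 mm along its y, 26 mm tall, lying flat; origin at the centre of its underside
- palette2: one of five alike makeup palettes (some may be absent): flat black box with a thin aluminium stripe along the middle of its top, 58 mm along its x, 76 mm along its y, 26 mm tall, lying flat; origin at the centre of its underside
- palette3: one of five alike makeup palettes (some may be absent): flat black box with a thin aluminium stripe along the middle of its top, 58 mm along its x, 76 mm along its y, 26 mm tall, lying flat; origin at the centre of its underside
- palette4: one of five alike makeup palettes (some may be absent): flat black box with a thin aluminium stripe along the middle of its top, 58 mm along its x, 76 mm along its y, 26 mm tall, lying flat; origin at the centre of its underside
- mark0 (a point): brass line 0 of the five on the mat: the middle of the line, at counter height; a palette set on this mark has its centre here
- mark1 (a point): brass line 1 of the five on the mat: the middle of the line, at counter height; a palette set on this mark has its centre here
- mark2 (a point): brass line 2 of the five on the mat: the middle of the line, at counter height; a palette set on this mark has its centre here
- mark3 (a point): brass line 3 of the five on the mat: the middle of the line, at counter height; a palette set on this mark has its centre here
- mark4 (a point): brass line 4 of the five on the mat: the middle of the line, at counter height; a palette set on this mark has its centre here
- mat: flat grey display mat, flush with the counter (no step), fixed, 110 mm along its x, 480 mm along its y; five brass lines, each 104 mm along x and 6 mm wide, cross it 92 mm apart along y; origin at its centre (= mark2). The row runs along its y
- caddy: empty open aluminium caddy with a rigid upright brass handle: box 70 mm along x, 120 mm along y, 55 mm tall, about 0.2 kg; two uprights 6 mm thick at y = +-57 mm carry a straight level bar along y, 120 mm long, 10 mm wide (x), 8 mm tall (z 126 to 134 mm); the opening under the bar is 71 mm high and faces +-x. Origin at the centre of its underside
- caddy_bar (a point): middle of the caddy's handle bar, 130 mm above its underside
- stand: fixed dark steel hook stand: round foot 120 mm across and 10 mm tall, post 14 mm thick and 195 mm tall at its origin (axis of the foot, at counter height); at the post's top a level arm of 8 mm round bar, its axis 190 mm up, runs along the stand's -x for 85 mm, then an upturned tip ends at x = -95 mm, its top 216 mm up
- hook_seat (a point): top of the hook's arm, 50 mm from the post (towards the tip) and 194 mm above the counter: where the handle bar should rest across the arm
- claw_clip: bystander among the palettes: tortoiseshell hair claw clip, 85 mm along x, about 40 mm wide, 40 mm tall; origin at the centre of its underside
- polish: bystander: nail polish bottle, 36 mm across, 85 mm tall, standing; origin under its centre
- atomizer: bystander at the back: aluminium perfume atomizer, 48 mm across, 113 mm tall
- round_cases: bystander at the back: stack of three round clear cases, 90 mm across, 84 mm tall
- candle: bystander at the back: amber candle jar, 78 mm across, 87 mm tall
- hairbrush: bystander at the right: wooden hairbrush, 205 mm along x, 65 mm wide, 35 mm tall
- lotion: bystander at the left: white lotion bottle, 60 mm across, 160 mm tall
Not all that is in view belongs to the job. Leave any red look-alike of the palette0 alone. Leave any blue or red look-alike of the palette2 alone.

How it is judged:
At the end, for the whole second after the job is handed in: The caddy hangs still and upright (0.4 rad) by its bar on the hook arm, bar middle within 35 mm of it; each palette present lies flat and still within 9 mm of a brass mark, long side within 0.12 rad of the mat's length; occupied marks are adjacent, so the middle one is always among them (x of caddy_bar in the frame of stand between -0.095 and -0.006 m and y of caddy_bar in the frame of stand between -0.035 and 0.035 m and z of caddy_bar in the frame of stand between 0.188 and 0.225 m and angle between caddy's own z axis and vertical below 0.4 rad and contact force between caddy and stand above 0.5 N and linear speed of caddy below 0.04 m/s and (horizontal distance between palette0 and mark0 below 0.009 m or horizontal distance between palette0 and mark1 below 0.009 m or horizontal distance between palette0 and mark2 below 0.009 m or horizontal distance between palette0 and mark3 below 0.009 m or horizontal distance between palette0 and mark4 below 0.009 m) and (horizontal distance between palette1 and mark0 below 0.009 m or horizontal distance between palette1 and mark1 below 0.009 m or horizontal distance between palette1 and mark2 below 0.009 m or horizontal distance between palette1 and mark3 below 0.009 m or horizontal distance between palette1 and mark4 below 0.009 m) and (horizontal distance between palette2 and mark0 below 0.009 m or horizontal distance between palette2 and mark1 below 0.009 m or horizontal distance between palette2 and mark2 below 0.009 m or horizontal distance between palette2 and mark3 below 0.009 m or horizontal distance between palette2 and mark4 below 0.009 m) and (horizontal distance between palette3 and mark0 below 0.009 m or horizontal distance between palette3 and mark1 below 0.009 m or horizontal distance between palette3 and mark2 below 0.009 m or horizontal distance between palette3 and mark3 below 0.009 m or horizontal distance between palette3 and mark4 below 0.009 m) and (horizontal distance between palette4 and mark0 below 0.009 m or horizontal distance between palette4 and mark1 below 0.009 m or horizontal distance between palette4 and mark2 below 0.009 m or horizontal distance between palette4 and mark3 below 0.009 m or horizontal distance between palette4 and mark4 below 0.009 m) and horizontal distance between any of palette0, palette1, palette2, palette3, palette4 and mark2 below 0.009 m and (not (horizontal distance between any of palette0, palette1, palette2, palette3, palette4 and mark0 below 0.009 m) or horizontal distance between any of palette0, palette1, palette2, palette3, palette4 and mark1 below 0.009 m) and (not (horizontal distance between any of palette0, palette1, palette2, palette3, palette4 and mark4 below 0.009 m) or horizontal distance between any of palette0, palette1, palette2, palette3, palette4 and mark3 below 0.009 m) and angle between the y axis of each of palette0, palette1, palette2, palette3, palette4 and the y axis of mat, either way round below 0.12 rad and linear speed of each of palette0, palette1, palette2, palette3, palette4 below 0.02 m/s and height (world z) of each of palette0, palette1, palette2, palette3, palette4 below 0.006 m); the robot touches nothing.
It fails at once if a palette is lifted off the counter (20 mm or more) or tipped (height (world z) of any of palette0, palette1, palette2, palette3, palette4 above 0.02 m or angle between any of palette0, palette1, palette2, palette3, palette4's own z axis and vertical above 0.4 rad).
It fails at once if another thing is pushed more than 40 mm away or knocked over (distance of any of claw_clip, polish, atomizer, round_cases, candle, hairbrush, lotion from where it was at the start of the episode above 0.04 m or angle between any of claw_clip, polish, atomizer, round_cases, candle, hairbrush, lotion's own z axis and vertical above 0.6 rad).
Of palette0, palette1, palette2, palette3, palette4 only 4 to 5 are there at a start; the rules pass over those that are not, and their reading is None.
At some moment in a run one of palette0, palette1, palette2, palette3, palette4 may be knocked a few centimetres aside while the robot is not near it.
It also fails if it takes over 210 s, if anything falls off the work surface, if the arm or the gripper's body presses on something with over 40 N, if the wrist force passes 120 N, or if a joint passes its speed limit or range.

## Working session

There is one attempt and no reset: what is moved stays moved. The work goes in short steps, Python scripts to look and compute and a shell command to move; the robot and the scene stay as the last step left them, time stands still between calls to the robot, and variables do not carry over. Pictures are saved under pics/ and viewed, and the job is handed in when it is done.

```bash
ls; mkdir -p pics
python3 - <<'E'
from cell import ctrl
import cv2
print(ctrl.read_state(), ctrl.grip_depth)
for n in ("top","side"):
    c=ctrl.capture(n)
    print(n,c["K"].tolist(),c["world_to_cam"].round(4).tolist())
    cv2.imwrite(f"pics/{n}0.png",cv2.resize(c["img"][:,:,::-1],(768,576),interpolation=cv2.INTER_CUBIC))
E
```

```text
pics
{'clock': 0.0, 'joint_positions': array([-1.34902470e+00,  2.76527902e-01,  1.50608835e+00,  3.25666185e-05,
        1.36071972e+00, -1.21002294e-01]), 'qvel': array([ 0.00083141,  0.00164165, -0.00053507,  0.00108823, -0.00160853,
       -0.00143609]), 'joint_efforts': array([ 3.33450444e-03, -4.04571748e+01, -2.37223881e+01,  7.06923427e-02,
        3.45527928e-02, -1.38066030e-04]), 'eef_pos': array([ 0.19313887, -0.54099518,  0.20466087]), 'ee_rot': array([-3.09385036e+00, -5.35488199e-01,  8.79083632e-05]), 'force': array([-0.24919222,  0.60625306,  0.11695325]), 'moment': array([ 0.05515935,  0.01179544, -0.01090652]), 'grip_width': 0.09401184892857926} 0.0188
top [[495.6898833889305, 0.0, 262.73704171179446], [0.0, 495.6898833889305, 187.68324469079133], [0.0, 0.0, 1.0]] [[-0.0604, -0.9982, 0.0036, 0.0062], [-0.9777, 0.0584, -0.2017, 0.5952], [0.2011, -0.0157, -0.9794, 1.5523], [0.0, 0.0, 0.0, 1.0]]
side [[472.21190495060443, 0.0, 252.3042863689212], [0.0, 472.21190495060443, 184.49251700580635], [0.0, 0.0, 1.0]] [[0.9783, -0.2067, 0.0157, -0.5796], [-0.0997, -0.5354, -0.8387, 0.1645], [0.1817, 0.8189, -0.5444, 1.4399], [0.0, 0.0, 0.0, 1.0]]
```

View pics/top0.png

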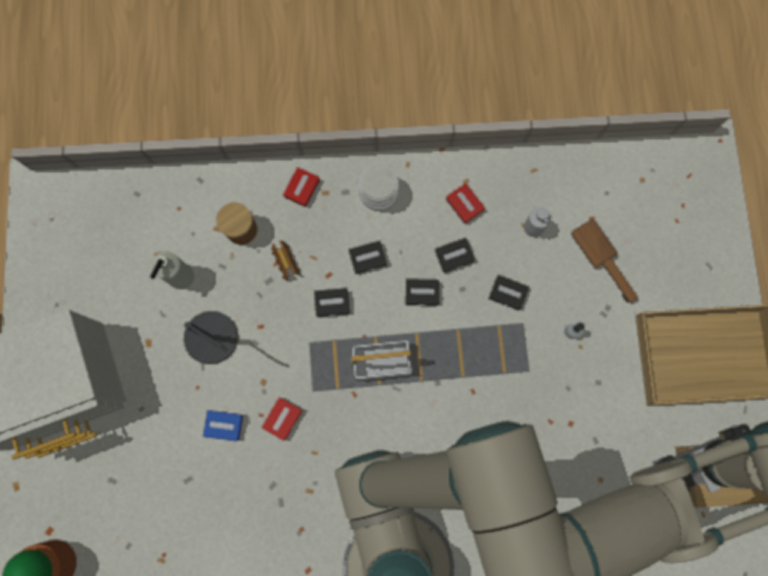

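View pics/side0.png

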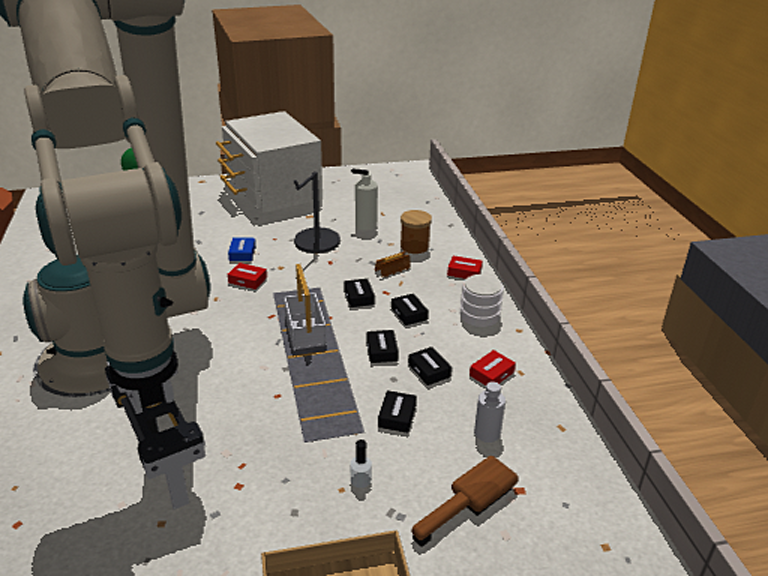

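```bash
cat > h.py <<'E'
import numpy as np, cv2
from cell import ctrl
def cloud(c):
    K=c["K"];T=np.linalg.inv(c["world_to_cam"]);d=c["depth"]
    v,u=np.indices(d.shape)
    P=np.stack([(u-K[0,2])/K[0,0]*d,(v-K[1,2])/K[1,1]*d,d],-1)
    W=P@T[:3,:3].T+T[:3,3]; W[d==0]=np.nan
    return W
def ray(c,uv,z):
    K=c["K"];T=np.linalg.inv(c["world_to_cam"])
    uv=np.atleast_2d(np.asarray(uv,float))
    r=np.c_[(uv[:,0]-K[0,2])/K[0,0],(uv[:,1]-K[1,2])/K[1,1],np.ones(len(uv))]@T[:3,:3].T
    o=T[:3,3]; return (o+r*((z-o[2])/r[:,2])[:,None])[:,:2]
def proj(c,P):
    P=np.atleast_2d(P);Q=P@c["world_to_cam"][:3,:3].T+c["world_to_cam"][:3,3]
    q=Q@c["K"].T; return q[:,:2]/q[:,2:]
def palettes(c,W,roi=None):
    """black box tops: world-height band, dark or stripe, top-face min rect"""
    hsv=cv2.cvtColor(c["img"],cv2.COLOR_RGB2HSV)
    dark=(hsv[...,2]<60)&(W[...,2]>-.01)&(W[...,2]<.045)
    m=(dark.astype(np.uint8))*255
    m=cv2.morphologyEx(m,cv2.MORPH_CLOSE,np.ones((3,3)))
    cs,_=cv2.findContours(m,cv2.RETR_EXTERNAL,cv2.CHAIN_APPROX_NONE)
    out=[]
    for k in cs:
        a=cv2.contourArea(k)
        if a<250: continue
        mm=np.zeros(m.shape,np.uint8);cv2.drawContours(mm,[k],-1,255,-1)
        sel=(mm>0)&(W[...,2]>.016)&(W[...,2]<.04)
        if sel.sum()<150: continue
        vv,uu=np.nonzero(sel)
        p=ray(c,np.c_[uu,vv],.026)
        (cx,cy),(w,h),an=cv2.minAreaRect((p*1000).astype(np.float32))
        # long-axis angle relative to world x
        th=np.radians(an if w>h else an+90); th=(th+np.pi)%np.pi
        # stripe: bright pixels inside
        st=sel&(hsv[...,2]>110)&(hsv[...,1]<80)
        s=None
        if st.sum()>5:
            v2,u2=np.nonzero(st);q=ray(c,np.c_[u2,v2],.026);s=q.mean(0)
            x=q-s;e=np.linalg.svd(x,full_matrices=False)[2][0];sa=np.arctan2(e[1],e[0])%np.pi
            s=(s.round(4).tolist(),round(float(np.degrees(sa)),1))
        out.append((round(cx/1e3,4),round(cy/1e3,4),round(max(w,h)),round(min(w,h)),round(float(np.degrees(th)),1),s))
    return out
E
python3 - <<'E'
from h import *
for n in("top","side"):
    c=ctrl.capture(n);W=cloud(c);np.savez(f"{n}.npz",**c)
    T=np.linalg.inv(c["world_to_cam"]);print(n,"cam",T[:3,3].round(3))
    for p in palettes(c,W):print(p)
c=ctrl.capture("top");W=cloud(c)
hsv=cv2.cvtColor(c["img"],cv2.COLOR_RGB2HSV)
for (n,u,v) in (("brass",int(459/1.5),int(350/1.5)),("stripe",int(422/1.5),int(291/1.5)),("black",int(410/1.5),int(298/1.5)),("mat",int(480/1.5),int(350/1.5)),("counter",int(560/1.5),int(250/1.5))):
    print(n,hsv[v,u],W[v,u].round(3))
h=hsv.astype(int)
m=((h[...,0]>8)&(h[...,0]<30)&(h[...,1]>70)&(h[...,2]>70)&(abs(W[...,2])<.02)).astype(np.uint8)*255
cs,_=cv2.findContours(m,cv2.RETR_EXTERNAL,cv2.CHAIN_APPROX_NONE)
for k in cs:
    if len(k)<15: continue
    mm=np.zeros(m.shape,np.uint8);cv2.drawContours(mm,[k],-1,255,-1);vv,uu=np.nonzero(mm)
    p=ray(c,np.c_[uu,vv],0)
    if .15<p[:,0].mean()<.6 and abs(p[:,1].mean())<.35: print(cv2.minAreaRect((p*1000).astype(np.float32)),len(p))
E
```

```text
top cam [ 0.27  -0.004  1.64 ]
(0.5638, 0.1091, 70, 54, 90.2, ([0.5666, 0.1118], 92.5))
(0.5735, -0.0908, 70, 54, 85.9, ([0.5768, -0.0903], 85.5))
(0.5622, -0.2812, 71, 54, 65.0, ([0.5652, -0.2832], 65.8))
(0.6614, 0.0253, 69, 54, 102.7, ([0.6643, 0.0279], 103.5))
(0.6545, -0.1684, 72, 54, 106.6, ([0.6577, -0.1675], 106.9))
side cam [ 0.322 -1.211  0.931]
(0.5663, -0.287, 85, 59, 64.9, ([0.5677, -0.2799], 65.3))
(0.6565, -0.1751, 85, 65, 107.9, ([0.6589, -0.1678], 93.6))
(0.5777, -0.0953, 87, 57, 84.9, ([0.5805, -0.0863], 85.4))
(0.6647, 0.0197, 88, 62, 101.5, ([0.6678, 0.0312], 104.3))
(0.5671, 0.1042, 90, 58, 90.9, ([0.5682, 0.1137], 83.3))
(0.7021, 0.2459, 205, 70, 49.3, None)
brass [ 20 116 132] [ 0.445 -0.164  0.003]
stripe [ 90   4 145] [ 0.577 -0.089  0.024]
black [50 15 50] [ 0.565 -0.062  0.025]
mat [90  6 91] [ 0.442 -0.211  0.001]
counter [ 33  15 155] [ 0.662 -0.413 -0.01 ]
((428.85284423828125, 110.35057067871094), (99.50452423095703, 7.848158359527588), 1.827093482017517) 74
((434.4764709472656, -73.63614654541016), (99.74311065673828, 7.506739139556885), 1.6322122812271118) 70
((438.7904052734375, -165.5198211669922), (100.53543090820312, 7.5980401039123535), 2.0799167156219482) 74
((441.57977294921875, -257.3289794921875), (97.01651763916016, 7.584190845489502), 1.5666215419769287) 68
```

Run:
```python
import cv2,numpy as np
t=np.load("top.npz")["img"];s=np.load("side.npz")["img"]
a=cv2.resize(t[190:280,115:315][:,:,::-1],(800,360),interpolation=cv2.INTER_CUBIC)
cv2.imwrite("pics/t1.png",a)
b=cv2.resize(s[100:260,150:260][:,:,::-1],(412,600),interpolation=cv2.INTER_CUBIC)
cv2.imwrite("pics/s1.png",b)
```

```text
(no output)
```

View pics/t1.png

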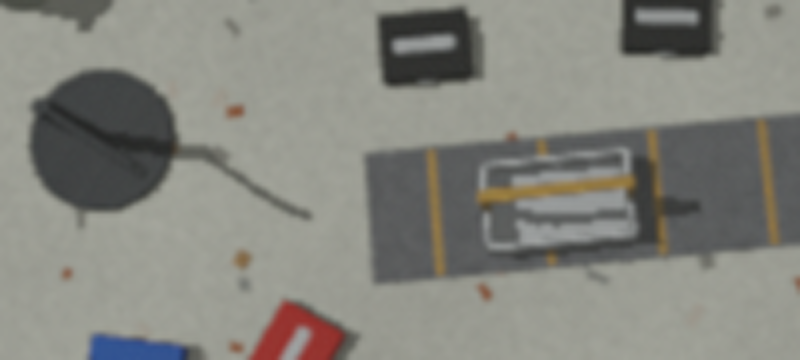

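View pics/s1.png

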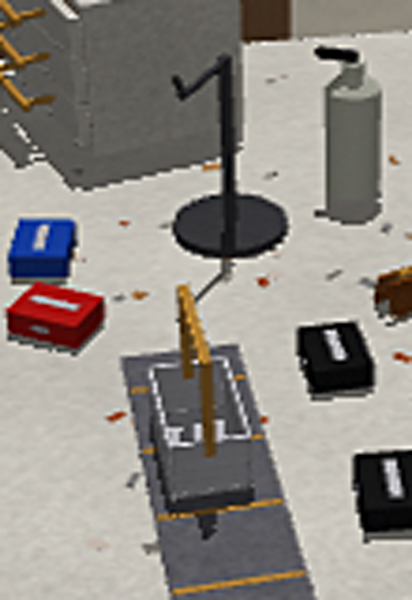

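Run:
```python
from h import *
s=dict(np.load("side.npz"));t=dict(np.load("top.npz"))
W=cloud(s);h=cv2.cvtColor(s["img"],cv2.COLOR_RGB2HSV)
m=(h[...,2]<75)&(W[...,2]>.03)&(W[...,2]<.3);v,u=np.nonzero(m)
P=W[v,u];k=(P[:,1]>.2)&(P[:,1]<.6)&(P[:,0]<.62)&(P[:,0]>.3);P=P[k]
print(len(P))
for p,q in zip(P,np.c_[u,v][k]):
    if p[2]>.17: print(q,p.round(3))
lo=P[(P[:,2]<.16)&(P[:,2]>.03)];print("post",lo[:,:2].mean(0),lo[:,:2].std(0))
f=lambda a:[(150+x/3.745-.5+.5,100+y/3.75) for x,y in a]
print("postbase",ray(s,f([(230,224)]),.010))
print("arm top end, corner", ray(s,f([(226,62),(184,95)]),.19), "tip",ray(s,f([(177,80)]),.216))
f2=lambda a:[(115+x/4,190+y/4) for x,y in a]
print("foot top view",ray(t,f2([(103,140)]),.010),"posttop",ray(t,f2([(40,104)]),.195),"tip",ray(t,f2([(145,175)]),.2))
# caddy: bar by brass colour, height
for c in (t,s):
    W=cloud(c);h=cv2.cvtColor(c["img"],cv2.COLOR_RGB2HSV).astype(int)
    m=(h[...,0]>8)&(h[...,0]<30)&(h[...,1]>90)&(h[...,2]>70)&(W[...,2]>.11)&(W[...,2]<.15)&(abs(W[...,1]-.03)<.15)&(W[...,0]<.55)&(W[...,0]>.3)
    v,u=np.nonzero(m);p=ray(c,np.c_[u,v],.13)
    print("bar",cv2.minAreaRect((p*1000).astype(np.float32)),p.mean(0),len(p))
    e=np.linalg.svd(p-p.mean(0),full_matrices=False)[2][0];print(np.degrees(np.arctan2(e[1],e[0])))
```

```text
189
[185  99] [0.437 0.594 0.177]
[169 101] [0.373 0.598 0.171]
[169 102] [0.372 0.59  0.171]
[170 102] [0.376 0.583 0.173]
[208 115] [0.504 0.388 0.194]
[209 115] [0.507 0.383 0.196]
[210 115] [0.511 0.384 0.196]
[211 115] [0.515 0.387 0.194]
[208 116] [0.503 0.381 0.193]
[209 116] [0.507 0.382 0.193]
[210 116] [0.51  0.375 0.196]
[211 116] [0.515 0.385 0.191]
[207 117] [0.498 0.372 0.194]
[208 117] [0.503 0.377 0.192]
[209 117] [0.506 0.377 0.191]
[210 117] [0.511 0.386 0.187]
[211 117] [0.513 0.372 0.193]
[206 118] [0.494 0.371 0.191]
[207 118] [0.497 0.363 0.194]
[208 118] [0.502 0.372 0.19 ]
[209 118] [0.506 0.377 0.187]
[210 118] [0.51  0.38  0.185]
[211 118] [0.513 0.369 0.191]
[205 119] [0.489 0.357 0.194]
[206 119] [0.494 0.364 0.19 ]
[207 119] [0.496 0.357 0.193]
[208 119] [0.503 0.38  0.182]
[209 119] [0.507 0.385 0.18 ]
[210 119] [0.51  0.381 0.181]
[211 119] [0.513 0.377 0.183]
[196 120] [0.452 0.304 0.217]
[197 120] [0.455 0.302 0.218]
[203 120] [0.481 0.35  0.194]
[204 120] [0.484 0.341 0.198]
[205 120] [0.487 0.341 0.197]
[206 120] [0.492 0.352 0.192]
[208 120] [0.502
[... 992 characters left out ...]
.313 0.193]
[200 125] [0.467 0.321 0.189]
[198 126] [0.459 0.318 0.187]
[199 126] [0.462 0.313 0.189]
post [0.50926717 0.38780469] [0.02604768 0.03681081]
postbase [[0.50941714 0.37638949]]
arm top end, corner [[0.51201674 0.38272159]
 [0.4629673  0.31639751]] tip [[0.45523568 0.29553041]]
foot top view [[0.50330944 0.37958999]] posttop [[0.50625979 0.38193013]] tip [[0.44869672 0.30468492]]
bar ((428.8968811035156, 8.899921417236328), (9.907430648803711, 119.44892883300781), 1.459782361984253) [0.42932547 0.00969468] 100
92.22944104326508
bar ((432.1845397949219, 0.6754837036132812), (11.985284805297852, 148.87477111816406), 1.953048586845398) [ 0.43253573 -0.00216387] 94
-88.12020133357271
```

```bash
cat >> h.py <<'E'
from scipy.spatial.transform import Rotation as R
def to(x,y,z,jaw,first="turn"):
    """delta from the current pose: turn to jaw yaw (deg), then shift in turned tool axes"""
    s=ctrl.read_state();r=R.from_rotvec(s["ee_rot"]);p=np.array(s["eef_pos"])
    M=r.as_matrix();j=np.degrees(np.arctan2(M[1,1],M[0,1]))
    d=(jaw-j+90)%180-90
    tgt=R.from_matrix(np.c_[[-np.sin(np.radians(j+d)),np.cos(np.radians(j+d)),0],[np.cos(np.radians(j+d)),np.sin(np.radians(j+d)),0],[0,0,-1.]])
    tv=(r.inv()*tgt).as_rotvec(degrees=True)/45
    D=np.array([x,y,z])-p
    print("t",round(s["clock"],2),"pos",p.round(4),"jaw",round(float(j),1),"F",np.round(s["force"],1),"w",round(s["grip_width"],4))
    print("turn units",tv.round(3),"shift after turn",(tgt.inv().apply(D)*10).round(3),"shift before turn",(r.inv().apply(D)*10).round(3))
E
python3 - <<'E'
from h import *
to(0.4305,-0.014,0.205,2.0)
E
```

```text
t 0.25 pos [ 0.1932 -0.5413  0.2051] jaw -70.4 F [-0.7 -0.   0.5] w 0.0939
turn units [-1.000e-03 -1.000e-03 -1.608e+00] shift after turn [5.187e+00 2.555e+00 1.000e-03] shift before turn [ 4.007e+00 -4.169e+00  4.000e-03]
```

```bash
python3 -m creep '[0,0,0,0,0,-0.23,0.5, 0,0,0,0,0,-0.23,0.5, 0,0,0,0,0,-0.23,0.5, 0,0,0,0,0,-0.23,0.5, 0,0,0,0,0,-0.23,0.5, 0,0,0,0,0,-0.23,0.5, 0,0,0,0,0,-0.23,0.5, 0.5,0.25,0,0,0,0,0.5, 0.5,0.25,0,0,0,0,0.5, 0.5,0.25,0,0,0,0,0.5, 0.5,0.25,0,0,0,0,0.5, 0.5,0.25,0,0,0,0,0.5, 0.5,0.25,0,0,0,0,0.5, 0.5,0.25,0,0,0,0,0.5, 0.5,0.25,0,0,0,0,0.5, 0.5,0.25,0,0,0,0,0.5, 0.5,0.25,0,0,0,0,0.5]'
python3 - <<'E'
from h import *
to(0.4305,-0.014,0.120,2.0)
E
```

```text
clock: 2.38
eef_pos: [0.4254, -0.0311, 0.2057]
ee_rot: [2.18, 2.261, 0.0]
force: [1.3, -0.4, 0.1]
grip_width: 0.0469
t 2.38 pos [ 0.4254 -0.0311  0.2057] jaw 2.1 F [ 1.3 -0.4  0.1] w 0.0469
turn units [0.001 0.001 0.002] shift after turn [0.169 0.057 0.857] shift before turn [0.169 0.056 0.857]
```

```bash
python3 -m creep '[0.17,0.05,0,0,0,0,0.5, 0,0,0.4,0,0,0,0.5, 0,0,0.4,0,0,0,0.5, 0,0,0.12,0,0,0,0.5, 0,0,0,0,0,0,0.5]'
python3 - <<'E'
from h import *
to(0.4305,-0.014,0.113,2.0)
for n in ("top","side"):
    c=ctrl.capture(n); P=proj(c,[[0.43,0,0.12]])[0].astype(int); print(P)
    x0=max(P[0]-70,0);y0=max(P[1]-60,0)
    cv2.imwrite(f"pics/{n}2.png",cv2.resize(c["img"][y0:y0+120,x0:x0+140,::-1],None,fx=4,fy=4,interpolation=cv2.INTER_CUBIC))
E
```

```text
clock: 3.0
eef_pos: [0.4292, -0.0157, 0.1134]
ee_rot: [-2.18, -2.261, 0.001]
force: [-0.5, -0.4, -0.5]
grip_width: 0.0474
t 3.0 pos [ 0.4292 -0.0157  0.1134] jaw 2.1 F [-0.5 -0.4 -0.5] w 0.0474
turn units [-0.001 -0.     0.002] shift after turn [0.016 0.014 0.004] shift before turn [0.016 0.014 0.004]
[256 236]
[201 191]
```

```bash
python3 -c "
import cv2,numpy as np
a=cv2.imread('pics/top2.png');b=cv2.imread('pics/side2.png')
cv2.imwrite('pics/b2.png',cv2.resize(np.hstack([a,b]),(800,343)))"
```

```text
(no output)
```

View pics/b2.png

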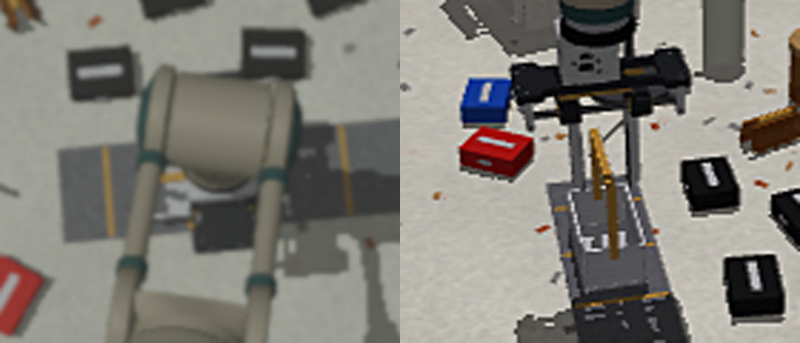

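```bash
python3 -m creep '[0,0,0,0,0,0,0, 0,0,0,0,0,0,0, 0,0,0,0,0,0,0, 0,0,0,0,0,0,0, 0,0,0,0,0,0,0, 0,0,-0.1,0,0,0,0, 0,0,-0.3,0,0,0,0, 0,0,-0.3,0,0,0,0, 0,0,-0.3,0,0,0,0, 0,0,0,0,0,0,0]' 45
python3 - <<'E'
from h import *
a=np.array([-.575,-.818]);b=np.array([.818,-.575]);o=np.array([.508,.380])
for d in (.150,.054):
    q=o+d*a+.0225*b; print(q); to(q[0],q[1],.213,55)
E
```

```text
clock: 4.35
eef_pos: [0.4308, -0.0159, 0.2155]
ee_rot: [2.177, 2.258, 0.004]
force: [0.3, -0.6, -3.4]
grip_width: 0.0092
[0.440155  0.2443625]
t 4.35 pos [ 0.4308 -0.0159  0.2155] jaw 2.1 F [ 0.3 -0.6 -3.4] w 0.0092
turn units [ 0.005  0.004 -1.176] shift after turn [1.416 2.186 0.025] shift before turn [2.598 0.189 0.022]
[0.495355  0.3228905]
t 4.35 pos [ 0.4308 -0.0159  0.2155] jaw 2.1 F [ 0.3 -0.6 -3.4] w 0.0092
turn units [ 0.005  0.004 -1.176] shift after turn [1.414 3.146 0.025] shift before turn [3.362 0.769 0.024]
```

```bash
python3 -m creep '[0,0,0,0,0,-0.147,0, 0,0,0,0,0,-0.147,0, 0,0,0,0,0,-0.147,0, 0,0,0,0,0,-0.147,0, 0,0,0,0,0,-0.147,0, 0,0,0,0,0,-0.147,0, 0,0,0,0,0,-0.147,0, 0,0,0,0,0,-0.147,0, 0.2,0.3,0,0,0,0,0, 0.2,0.3,0,0,0,0,0, 0.2,0.3,0,0,0,0,0, 0.2,0.3,0,0,0,0,0, 0.2,0.3,0,0,0,0,0, 0.2,0.3,0,0,0,0,0, 0.2,0.3,0,0,0,0,0, 0,0,0,0,0,0,0, 0,0,0,0,0,0,0]'
python3 - <<'E'
from h import *
to(.4402,.2444,.213,55);to(.4954,.3229,.213,55)
for n in ("top","side"):
    c=ctrl.capture(n); P=proj(c,[[0.46,0.3,0.15]])[0].astype(int); print(P)
    x0=max(P[0]-50,0);y0=max(P[1]-60,0)
    cv2.imwrite(f"pics/{n}3.png",cv2.resize(c["img"][y0:y0+120,x0:x0+100,::-1],(400,480),interpolation=cv2.INTER_CUBIC))
a=cv2.imread('pics/top3.png');b=cv2.imread('pics/side3.png')
cv2.imwrite('pics/b3.png',np.hstack([a,b]))
E
```

```text
clock: 6.48
eef_pos: [0.434, 0.236, 0.2121]
ee_rot: [-0.943, -2.995, 0.004]
force: [0.8, -1.2, -3.1]
grip_width: 0.0098
t 6.47 pos [0.434  0.236  0.2121] jaw 55.0 F [ 0.8 -1.2 -3.1] w 0.0098
turn units [-0.004 -0.001  0.001] shift after turn [-0.003  0.104 -0.009] shift before turn [-0.003  0.104 -0.01 ]
t 6.47 pos [0.434  0.236  0.2121] jaw 55.0 F [ 0.8 -1.2 -3.1] w 0.0098
turn units [-0.004 -0.001  0.001] shift after turn [-0.005  1.064 -0.009] shift before turn [-0.005  1.064 -0.013]
[156 231]
[199 137]
```

View pics/b3.png

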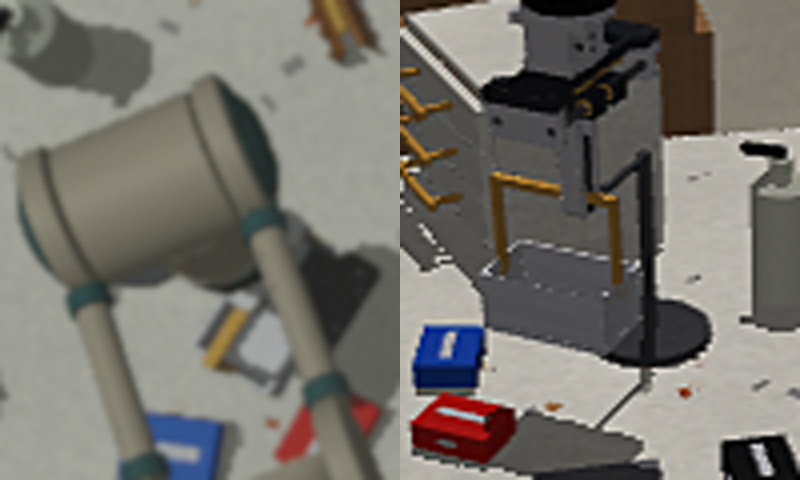

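Run:
```python
from h import *
c=ctrl.capture("side");W=cloud(c);h=cv2.cvtColor(c["img"],cv2.COLOR_RGB2HSV).astype(int)
m=(h[...,0]>8)&(h[...,0]<30)&(h[...,1]>90)&(h[...,2]>70)&(W[...,2]>.2)&(W[...,2]<.27)&(abs(W[...,1]-.25)<.12)&(abs(W[...,0]-.42)<.1)
v,u=np.nonzero(m);p=W[m];print(len(p))
o=np.argsort(p[:,0])
for i in o[::6]:print((u[i],v[i]),p[i].round(3))
print(proj(c,[[.4156,.249,.2295]]))
```

```text
95
(np.int64(172), np.int64(129)) [0.366 0.279 0.202]
(np.int64(172), np.int64(123)) [0.367 0.277 0.226]
(np.int64(173), np.int64(128)) [0.369 0.28  0.205]
(np.int64(173), np.int64(120)) [0.372 0.284 0.233]
(np.int64(175), np.int64(120)) [0.379 0.285 0.232]
(np.int64(178), np.int64(121)) [0.388 0.267 0.236]
(np.int64(180), np.int64(122)) [0.394 0.272 0.229]
(np.int64(182), np.int64(122)) [0.401 0.264 0.233]
(np.int64(185), np.int64(125)) [0.409 0.251 0.227]
(np.int64(187), np.int64(125)) [0.416 0.25  0.227]
(np.int64(196), np.int64(126)) [0.444 0.224 0.233]
(np.int64(198), np.int64(127)) [0.45  0.223 0.229]
(np.int64(200), np.int64(128)) [0.456 0.215 0.229]
(np.int64(201), np.int64(131)) [0.459 0.212 0.219]
(np.int64(202), np.int64(132)) [0.461 0.205 0.219]
(np.int64(202), np.int64(130)) [0.462 0.214 0.222]
[[186.87249557 124.44322041]]
```

```bash
python3 -m creep '[0,0.2,0,0,0,0,0, 0,0.2,0,0,0,0,0, 0,0.2,0,0,0,0,0, 0,0.2,0,0,0,0,0, 0,0.2,0,0,0,0,0, 0,0.06,0,0,0,0,0, 0,0,0,0,0,0,0]'
python3 - <<'E'
from h import *
to(.4954,.3229,.182,55)
for n in ("top","side"):
    c=ctrl.capture(n); P=proj(c,[[0.46,0.3,0.15]])[0].astype(int)
    x0=max(P[0]-50,0);y0=max(P[1]-60,0)
    cv2.imwrite(f"pics/{n}4.png",cv2.resize(c["img"][y0:y0+120,x0:x0+100,::-1],(400,480),interpolation=cv2.INTER_CUBIC))
a=cv2.imread('pics/top4.png');b=cv2.imread('pics/side4.png')
cv2.imwrite('pics/b4.png',np.hstack([a,b]))
E
```

```text
clock: 7.5
eef_pos: [0.4958, 0.3239, 0.2129]
ee_rot: [-0.943, -2.996, 0.002]
force: [0.6, -0.6, -2.1]
grip_width: 0.0096
t 7.5 pos [0.4958 0.3239 0.2129] jaw 55.1 F [ 0.6 -0.6 -2.1] w 0.0096
turn units [-0.002 -0.     0.001] shift after turn [-0.003 -0.011  0.309] shift before turn [-0.003 -0.01   0.309]
```

View pics/b4.png

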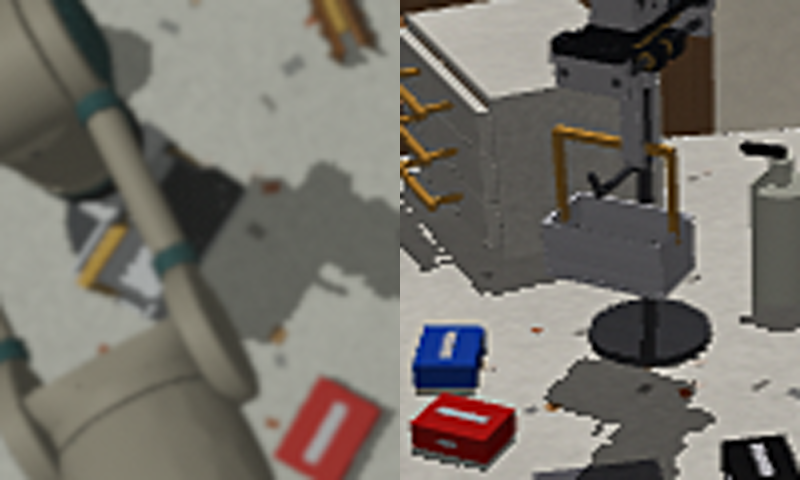

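```bash
python3 -m creep '[0,0,0.1,0,0,0,0, 0,0,0.1,0,0,0,0, 0,0,0.06,0,0,0,0, 0,0,0,0,0,0,0]';python3 -m creep '[0,0,0.03,0,0,0,0, 0,0,0.02,0,0,0,0, 0,0,0,0,0,0,0]';python3 -m creep '[0,0,0.02,0,0,0,0, 0,0,0,0,0,0,0]'
```

```text
clock: 8.1
eef_pos: [0.4952, 0.3232, 0.1866]
ee_rot: [-0.944, -2.995, 0.002]
force: [0.1, 0.4, -2.2]
grip_width: 0.0093
clock: 8.48
eef_pos: [0.4957, 0.3235, 0.1824]
ee_rot: [-0.944, -2.996, 0.0]
force: [0.4, -0.6, -3.0]
grip_width: 0.0096
clock: 8.72
eef_pos: [0.496, 0.3237, 0.1811]
ee_rot: [0.944, 2.995, 0.001]
force: [0.2, -1.1, 0.6]
grip_width: 0.0097
```

```bash
python3 -m creep '[0,0,0.01,0,0,0,0, 0,0,0,0,0,0,0.12, 0,0,0,0,0,0,0.2, 0,0,0,0,0,0,0.3, 0,0,0,0,0,0,0.3, 0,0,0,0,0,0,0.3]'
python3 - <<'E'
from h import *
to(.4954,.3229,.182,55)
for n in ("top","side"):
    c=ctrl.capture(n); P=proj(c,[[0.46,0.3,0.15]])[0].astype(int)
    x0=max(P[0]-50,0);y0=max(P[1]-60,0)
    cv2.imwrite(f"pics/{n}5.png",cv2.resize(c["img"][y0:y0+120,x0:x0+100,::-1],(400,480),interpolation=cv2.INTER_CUBIC))
a=cv2.imread('pics/top5.png');b=cv2.imread('pics/side5.png')
cv2.imwrite('pics/b5.png',np.hstack([a,b]))
E
```

```text
clock: 9.48
eef_pos: [0.4957, 0.3236, 0.1793]
ee_rot: [-0.944, -2.996, 0.0]
force: [0.3, -0.5, -0.9]
grip_width: 0.0282
t 9.47 pos [0.4957 0.3236 0.1793] jaw 55.0 F [ 0.3 -0.5 -0.9] w 0.0282
turn units [-0. -0.  0.] shift after turn [-0.001 -0.007 -0.027] shift before turn [-0.001 -0.007 -0.027]
```

View pics/b5.png

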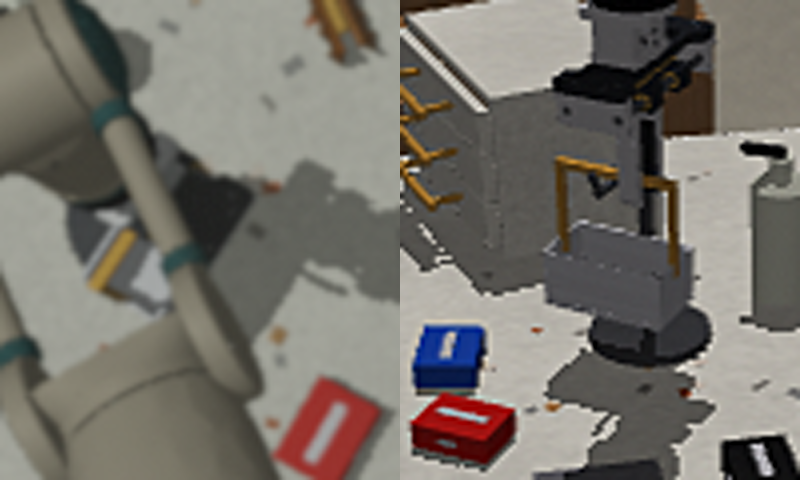

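```bash
python3 -m creep '[0,0,-0.2,0,0,0,0.3, 0,0,-0.4,0,0,0,0.3, 0,0,-0.4,0,0,0,0.3, 0,0,0,0,0,0.195,0.5, 0,0,0,0,0,0.195,0.8, 0,0,0,0,0,0.195,1, 0,0,0,0,0,0.195,1, 0,0,0,0,0,0.195,1, 0,0,0,0,0,0.195,1, -0.5,0,0,0,0,0,1, -0.5,0,0,0,0,0,1, -0.5,0,0,0,0,0,1, -0.5,0,0,0,0,0,1, -0.2,0,0,0,0,0,1, 0,0,0,0,0,0,1]'
python3 - <<'E'
from h import *
for n in ("top","side"):
    c=ctrl.capture(n); W=cloud(c)
    for p in palettes(c,W): print(p)
    cv2.imwrite(f"pics/{n}6.png",c["img"][:,:,::-1])
to(.567,.112,.12,2.5)
E
```

```text
clock: 11.45
eef_pos: [0.5049, 0.1026, 0.2796]
ee_rot: [2.178, 2.264, 0.0]
force: [0.1, 0.2, -0.3]
grip_width: 0.094
(0.5748, -0.0908, 69, 54, 83.2, ([0.5769, -0.0892], 85.2))
(0.5618, -0.2813, 70, 54, 64.9, ([0.565, -0.2833], 65.9))
(0.6615, 0.0271, 72, 54, 102.0, ([0.6646, 0.027], 102.2))
(0.6547, -0.1686, 71, 54, 106.9, ([0.6577, -0.1671], 107.3))
(0.5662, -0.2868, 85, 59, 64.9, ([0.5677, -0.2799], 65.3))
(0.6573, -0.1749, 85, 63, 107.9, ([0.6596, -0.1673], 101.1))
(0.5775, -0.0956, 88, 58, 84.9, ([0.5806, -0.087], 84.0))
(0.6643, 0.0202, 86, 63, 101.6, ([0.6678, 0.0312], 104.3))
(0.5671, 0.1039, 91, 58, 90.9, ([0.5685, 0.1147], 82.6))
(0.7023, 0.2436, 197, 76, 50.7, None)
(0.4166, 1.6619, 539, 198, 96.9, None)
t 11.55 pos [0.5048 0.1043 0.2795] jaw 2.4 F [-0.2 -0.4 -0.2] w 0.0938
turn units [ 0.    -0.001 -0.003] shift after turn [0.049 0.625 1.595] shift before turn [0.05  0.625 1.595]
```

View pics/side6.png

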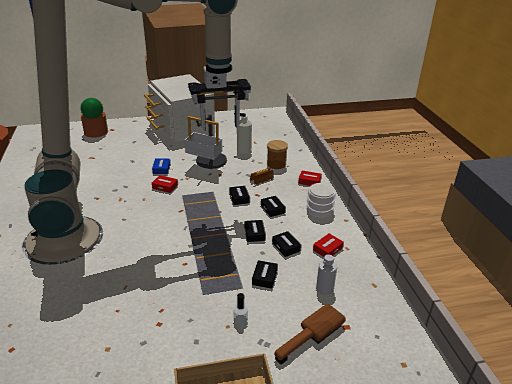

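View pics/top6.png

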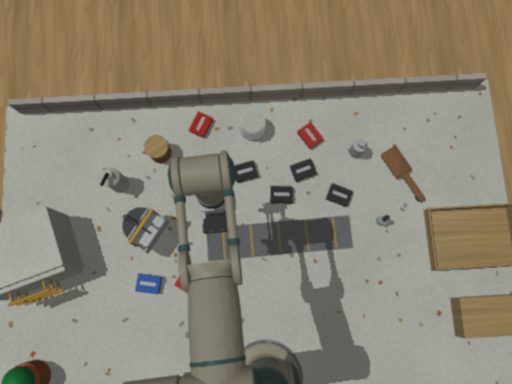

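```bash
cat >> h.py <<'E'
def marks(c,W):
    h=cv2.cvtColor(c["img"],cv2.COLOR_RGB2HSV).astype(int)
    m=((h[...,0]>8)&(h[...,0]<30)&(h[...,1]>70)&(h[...,2]>40)&(abs(W[...,2])<.02)&(abs(W[...,0]-.435)<.07)&(W[...,1]>-.3)&(W[...,1]<.15)).astype(np.uint8)*255
    cs,_=cv2.findContours(m,cv2.RETR_EXTERNAL,cv2.CHAIN_APPROX_NONE);o=[]
    for k in cs:
        mm=np.zeros(m.shape,np.uint8);cv2.drawContours(mm,[k],-1,255,-1);vv,uu=np.nonzero(mm)
        if len(uu)<25: continue
        p=ray(c,np.c_[uu,vv],0);r=cv2.minAreaRect((p*1000).astype(np.float32))
        o.append((np.round(r[0],1),np.round(r[1],1),round(r[2],1),p.mean(0).round(4)))
    return o
E
python3 - <<'E'
from h import *
for n in ("top","side"):
    c=ctrl.capture(n); W=cloud(c);print(n)
    for p in marks(c,W): print(p)
E
```

```text
top
(array([422.2, 109.9]), array([86.2,  8.3]), 1.9, array([0.4225, 0.11  ]))
(array([433.3,  18.3]), array([100. ,   8.2]), 1.8, array([0.4341, 0.0185]))
(array([436. , -73.9]), array([96.7,  7.4]), 1.2, array([ 0.4338, -0.0738]))
(array([ 437.1, -166. ]), array([97.2,  7.3]), 1.7, array([ 0.4349, -0.1659]))
(array([ 441.6, -256.8]), array([97. ,  8.6]), 1.6, array([ 0.4418, -0.2571]))
side
(array([ 443.3, -253.5]), array([103.7,   8.1]), 1.8, array([ 0.4427, -0.2536]))
(array([ 442.2, -161.4]), array([104.6,   8.1]), 1.3, array([ 0.4407, -0.1613]))
(array([439.5, -68.9]), array([103.5,   8.3]), 2.0, array([ 0.4384, -0.0691]))
(array([435.1,  23.2]), array([101.6,   8.5]), 1.9, array([0.4338, 0.0231]))
(array([451.4, 116. ]), array([69.4,  8.9]), 1.8, array([0.4508, 0.1158]))
```

Run:
```python
from h import *
to(.5675,.113,.005,1.5)
```

```text
t 11.65 pos [0.5048 0.1048 0.2794] jaw 2.4 F [-0.1 -0.9 -0.4] w 0.0938
turn units [-0.    -0.001  0.021] shift after turn [0.065 0.629 2.744] shift before turn [0.054 0.63  2.744]
```

```bash
python3 -m creep '[0.06,0.31,0,0,0,0.02,1, 0,0.31,0,0,0,0,1, 0,0,0.5,0,0,0,1, 0,0,0.5,0,0,0,1, 0,0,0.5,0,0,0,1, 0,0,0.5,0,0,0,1, 0,0,0.3,0,0,0,1, 0,0,0.2,0,0,0,1, 0,0,0.15,0,0,0,1, 0,0,0.09,0,0,0,1, 0,0,0,0,0,0,1]'
python3 - <<'E'
from h import *
to(.5675,.113,.004,1.5)
for n in ("side",):
    c=ctrl.capture(n); P=proj(c,[[0.56,0.1,0.02]])[0].astype(int)
    x0=max(P[0]-60,0);y0=max(P[1]-60,0)
    cv2.imwrite(f"pics/{n}7.png",cv2.resize(c["img"][y0:y0+120,x0:x0+120,::-1],(480,480),interpolation=cv2.INTER_CUBIC))
E
```

```text
clock: 13.02
eef_pos: [0.5664, 0.1121, 0.0052]
ee_rot: [-2.192, -2.25, 0.001]
force: [0.6, 0.3, 0.1]
grip_width: 0.0937
t 13.03 pos [0.5664 0.1121 0.0052] jaw 1.5 F [0.6 0.3 0.1] w 0.0937
turn units [-0.001  0.    -0.   ] shift after turn [0.009 0.011 0.012] shift before turn [0.009 0.011 0.012]
```

View pics/side7.png

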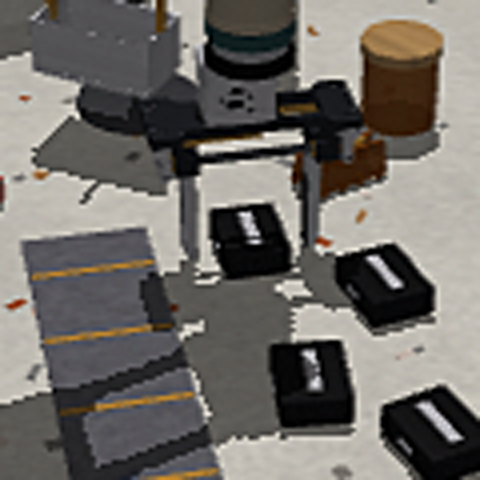

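```bash
python3 -m creep '[0,0,0,0,0,0,0.75, 0,0,0,0,0,0,0.6, 0,0,0,0,0,0,0.55, 0,0,0,0,0,0,0.5, 0,0,0,0,0,0,0.5, 0,0,0,0,0,0,0.5, 0,0,0,0,0,0,0.5]' 15
python3 - <<'E'
from h import *
to(.4307,.1118,.005,2.0)
for n in ("side",):
    c=ctrl.capture(n);
    for p in palettes(c,cloud(c)): print(p)
E
```

```text
clock: 13.95
eef_pos: [0.5667, 0.1117, 0.0057]
ee_rot: [2.193, 2.249, 0.0]
force: [-0.3, -0.3, 2.2]
grip_width: 0.0578
t 13.95 pos [0.5667 0.1117 0.0057] jaw 1.5 F [-0.3 -0.3  2.2] w 0.0578
turn units [ 0.     0.    -0.012] shift after turn [ 0.048 -1.359  0.007] shift before turn [ 0.035 -1.359  0.006]
(0.5658, -0.2875, 87, 58, 64.9, ([0.5677, -0.2799], 65.3))
(0.6576, -0.1746, 84, 63, 106.5, ([0.6604, -0.1667], 106.4))
(0.5776, -0.0963, 89, 57, 84.9, ([0.5815, -0.0882], 82.1))
(0.6644, 0.0201, 86, 63, 102.7, ([0.6678, 0.0312], 104.3))
(0.5648, 0.105, 91, 71, 83.8, ([0.5689, 0.1169], 90.6))
(0.7061, 0.2346, 184, 70, 56.7, None)
```

```bash
python3 -m creep '[0,-0.1,0,0,0,-0.012,0.5, 0.01,-0.2,0,0,0,0,0.5, 0.01,-0.2,0,0,0,0,0.5, 0.01,-0.2,0,0,0,0,0.5, 0.01,-0.2,0,0,0,0,0.5, 0.01,-0.2,0,0,0,0,0.5, 0,-0.16,0,0,0,0,0.5, 0,-0.1,0,0,0,0,0.5, 0,0,0,0,0,0,0.5]'
python3 - <<'E'
from h import *
to(.4307,.1118,.005,2.0)
for n in ("side","top"):
    c=ctrl.capture(n);
    for p in palettes(c,cloud(c)): 
        if p[1]<.2: print(p)
E
```

```text
clock: 15.12
eef_pos: [0.4287, 0.1121, 0.0057]
ee_rot: [-2.181, -2.259, 0.003]
force: [-3.3, 0.2, 8.5]
grip_width: 0.0577
t 15.12 pos [0.4287 0.1121 0.0057] jaw 2.0 F [-3.3  0.2  8.5] w 0.0577
turn units [-0.003  0.     0.   ] shift after turn [-0.003  0.02   0.007] shift before turn [-0.003  0.02   0.007]
(0.566, -0.2872, 86, 59, 64.9, ([0.5677, -0.2799], 65.3))
(0.6567, -0.1754, 85, 64, 107.9, ([0.6603, -0.1664], 106.0))
(0.5778, -0.0952, 87, 57, 84.9, ([0.5806, -0.087], 84.0))
(0.6653, 0.0191, 88, 62, 102.7, ([0.6678, 0.0312], 104.3))
(0.4317, 0.1041, 92, 61, 87.6, ([0.4314, 0.1188], 93.3))
(0.5748, -0.0908, 69, 54, 83.3, ([0.5767, -0.0898], 86.0))
(0.5621, -0.2812, 70, 54, 65.0, ([0.5652, -0.2831], 65.9))
(0.6614, 0.0253, 69, 54, 102.9, ([0.6646, 0.0269], 102.2))
(0.655, -0.1685, 71, 53, 106.7, ([0.6577, -0.1675], 106.9))
```

```bash
python3 -m creep '[0,0.02,0,0,0,0,0.5, 0,0,0,0,0,0,0.7, 0,0,0,0,0,0,0.9, 0,0,0,0,0,0,0.9, 0,0,0,0,0,0,0.9, 0,0,-0.1,0,0,0,0.9, 0,0,-0.3,0,0,0,0.9, 0,0,-0.4,0,0,0,1, 0,0,0,0,0,0,1]'
python3 - <<'E'
from h import *
to(.5788,-.0882,.08,-4.8)
for n in ("side",):
    c=ctrl.capture(n);print(n)
    for p in palettes(c,cloud(c)): 
        if p[1]<.2: print(p)
    for p in marks(c,cloud(c)): print(p)
E
```

```text
clock: 16.35
eef_pos: [0.4351, 0.1125, 0.0886]
ee_rot: [2.179, 2.256, 0.009]
force: [0.9, -0.5, -0.4]
grip_width: 0.0938
t 16.35 pos [0.4351 0.1125 0.0886] jaw 2.0 F [ 0.9 -0.5 -0.4] w 0.0938
turn units [ 0.01  -0.001  0.151] shift after turn [-1.88   1.6    0.086] shift before turn [-2.056  1.365  0.095]
side
(0.5664, -0.2864, 84, 59, 64.9, ([0.5677, -0.2799], 65.3))
(0.6573, -0.1749, 84, 65, 106.1, ([0.6605, -0.1668], 104.5))
(0.5785, -0.0957, 89, 58, 79.2, ([0.5806, -0.087], 84.0))
(0.6649, 0.0196, 87, 62, 102.7, ([0.6678, 0.0312], 104.3))
(0.4316, 0.1052, 89, 58, 92.2, ([0.4317, 0.1159], 94.1))
(array([ 443.3, -253.4]), array([103.7,   8.2]), 1.8, array([ 0.4433, -0.2536]))
(array([ 441.1, -161.4]), array([106.9,   8. ]), 2.2, array([ 0.4406, -0.1613]))
(array([439.5, -68.9]), array([103.5,   8.3]), 2.0, array([ 0.4388, -0.0691]))
(array([435.1,  23.2]), array([101.6,   8.5]), 1.9, array([0.4338, 0.0231]))
```

```bash
python3 -m creep '[0,0,0,0.01,0,0.151,1, -0.376,0.32,0,0,0,0,1, -0.376,0.32,0,0,0,0,1, -0.376,0.32,0,0,0,0,1, -0.376,0.32,0,0,0,0,1, -0.376,0.32,0,0,0,0,1, 0,0,0,0,0,0,1]'
python3 - <<'E'
from h import *
to(.5788,-.0882,.006,-4.8)
E
```

```text
clock: 17.27
eef_pos: [0.5774, -0.0913, 0.0825]
ee_rot: [-2.312, -2.119, 0.01]
force: [-0.9, 0.5, 0.7]
grip_width: 0.0944
t 17.27 pos [ 0.5774 -0.0913  0.0825] jaw -5.0 F [-0.9  0.5  0.7] w 0.0944
turn units [-0.011  0.001 -0.004] shift after turn [0.032 0.012 0.765] shift before turn [0.033 0.018 0.764]
```

```bash
python3 -m creep '[0.03,0.01,0.2,-0.01,0,0,1, 0,0,0.3,0,0,0,1, 0,0,0.2,0,0,0,1, 0,0,0.06,0,0,0,1, 0,0,0,0,0,0,1]';python3 - <<'E'
from h import *
to(.5788,-.0882,.006,-4.8)
E
```

```text
clock: 17.9
eef_pos: [0.5764, -0.0849, 0.0078]
ee_rot: [-2.311, -2.126, 0.002]
force: [0.4, -0.5, -0.3]
grip_width: 0.094
t 17.9 pos [ 0.5764 -0.0849  0.0078] jaw -4.8 F [ 0.4 -0.5 -0.3] w 0.094
turn units [-0.002  0.     0.001] shift after turn [-0.031  0.027  0.018] shift before turn [-0.031  0.027  0.018]
```

```bash
python3 -m creep '[-0.03,0.02,0.01,0,0,0,1, 0,0,0,0,0,0,0.75, 0,0,0,0,0,0,0.6, 0,0,0,0,0,0,0.55, 0,0,0,0,0,0,0.5, 0,0,0,0,0,0,0.5, 0,0,0,0,0,0,0.5, 0,0,0,0,0,0,0.5]'
python3 - <<'E'
from h import *
to(.4370,-.0714,.006,2.0)
c=ctrl.capture("side");
for p in palettes(c,cloud(c)): 
        if p[1]<.2: print(p)
E
```

```text
clock: 18.9
eef_pos: [0.5788, -0.0888, 0.0074]
ee_rot: [2.312, 2.127, -0.001]
force: [-1.9, -0.4, 2.2]
grip_width: 0.0576
t 18.9 pos [ 0.5788 -0.0888  0.0074] jaw -4.8 F [-1.9 -0.4  2.2] w 0.0576
turn units [-0.     0.001 -0.151] shift after turn [ 0.223 -1.411  0.014] shift before turn [ 0.055 -1.428  0.014]
(0.5665, -0.2861, 84, 59, 64.9, None)
(0.6581, -0.176, 87, 62, 107.9, ([0.6638, -0.1713], 106.0))
(0.5821, -0.0963, 89, 59, 78.7, ([0.5827, -0.0834], 78.6))
(0.4314, 0.1058, 88, 59, 90.7, ([0.4317, 0.1165], 94.1))
```

```bash
python3 -m creep '[0,0,0,0,0,-0.075,0.5, 0,0,0,0,0,-0.076,0.5, 0.03,-0.2,0,0,0,0,0.5, 0.03,-0.2,0,0,0,0,0.5, 0.03,-0.2,0,0,0,0,0.5, 0.03,-0.2,0,0,0,0,0.5, 0.03,-0.2,0,0,0,0,0.5, 0.03,-0.2,0,0,0,0,0.5, 0.03,-0.15,0,0,0,0,0.5, 0,-0.06,0,0,0,0,0.5, 0,0,0,0,0,0,0.5]'
python3 - <<'E'
from h import *
to(.4370,-.0720,.006,2.0)
E
```

```text
clock: 20.32
eef_pos: [0.4363, -0.0726, 0.0074]
ee_rot: [-2.181, -2.259, 0.002]
force: [-3.6, -0.4, 5.3]
grip_width: 0.0576
t 20.32 pos [ 0.4363 -0.0726  0.0074] jaw 2.0 F [-3.6 -0.4  5.3] w 0.0576
turn units [-0.002  0.     0.   ] shift after turn [0.006 0.007 0.014] shift before turn [0.006 0.007 0.014]
```

```bash
python3 -m creep '[0.006,0.007,0,0,0,0,0.5, 0,0,0,0,0,0,0.7, 0,0,0,0,0,0,0.9, 0,0,0,0,0,0,0.9, 0,0,0,0,0,0,0.9, 0,0,-0.1,0,0,0,0.9, 0,0,-0.3,0,0,0,0.9, 0,0,-0.4,0,0,0,1, 0,0,0,0,0,0,1]'
python3 - <<'E'
from h import *
to(.5664,-.2816,.08,-24.4)
for n in ("side","top"):
    c=ctrl.capture(n);print(n)
    for p in palettes(c,cloud(c)): 
        if p[1]<.2: print(p)
    for p in marks(c,cloud(c)): print(p)
E
```

```text
clock: 21.45
eef_pos: [0.4406, -0.0729, 0.0904]
ee_rot: [2.177, 2.255, 0.005]
force: [-0.1, 0.6, 0.6]
grip_width: 0.0939
t 21.45 pos [ 0.4406 -0.0729  0.0904] jaw 2.0 F [-0.1  0.6  0.6] w 0.0939
turn units [0.01  0.002 0.587] shift after turn [-1.381  2.008  0.104] shift before turn [-2.129  1.183  0.119]
side
(0.566, -0.2872, 86, 59, 64.9, ([0.5677, -0.2799], 65.3))
(0.658, -0.1759, 87, 62, 107.9, ([0.6596, -0.1673], 101.1))
(0.4386, -0.08, 91, 59, 91.6, ([0.4394, -0.0713], 92.5))
(0.6645, 0.019, 89, 63, 101.5, ([0.6678, 0.0312], 104.3))
(0.435, 0.1046, 90, 53, 87.4, ([0.4317, 0.1165], 94.1))
(array([ 443.3, -253.4]), array([103.7,   8.2]), 1.8, array([ 0.4436, -0.2536]))
(array([ 442.2, -161.4]), array([104.7,   7.8]), 1.9, array([ 0.4421, -0.1614]))
(array([435.1,  23.2]), array([101.6,   8.5]), 1.9, array([0.4338, 0.0231]))
top
(0.4274, 0.1112, 73, 56, 92.5, ([0.4287, 0.1125], 92.5))
(0.5622, -0.2811, 71, 54, 65.0, ([0.5652, -0.2832], 65.8))
(0.6617, 0.0256, 68, 53, 101.9, ([0.6645, 0.0275], 102.6))
(0.6545, -0.1687, 71, 54, 107.2, ([0.6577, -0.1675], 106.9))
(array([448.3,  18.8]), array([70. ,  7.8]), 2.0, array([0.4512, 0.0191]))
(array([ 441.6, -257.3]), array([97. ,  7.6]), 1.6, array([ 0.4418, -0.2574]))
```

```bash
python3 -m creep '[0,0,0,0,0,0.196,1, 0,0,0,0,0,0.196,1, 0,0,0,0,0,0.195,1, -0.276,0.4,0,0,0,0,1, -0.276,0.4,0,0,0,0,1, -0.276,0.4,0,0,0,0,1, -0.276,0.4,0,0,0,0,1, -0.276,0.4,0,0,0,0,1, 0,0,0,0,0,0,1, 0,0,0,0,0,0,1]'
python3 - <<'E'
from h import *
to(.5664,-.2816,.007,-24.4)
E
```

```text
clock: 22.8
eef_pos: [0.5615, -0.2792, 0.0855]
ee_rot: [-2.638, -1.699, 0.003]
force: [-0.4, -0.2, -1.1]
grip_width: 0.0939
t 22.8 pos [ 0.5615 -0.2792  0.0855] jaw -24.4 F [-0.4 -0.2 -1.1] w 0.0939
turn units [-0.006 -0.001 -0.001] shift after turn [-0.002  0.054  0.785] shift before turn [-0.002  0.058  0.785]
```

```bash
python3 -m creep '[0,0.055,0.3,-0.006,0,0,1, 0,0,0.3,0,0,0,1, 0,0,0.15,0,0,0,1, 0,0,0.03,0,0,0,1, 0,0,0,0,0,0,1]';python3 - <<'E'
from h import *
to(.5664,-.2816,.007,-24.4)
E
```

```text
clock: 23.42
eef_pos: [0.5686, -0.2827, 0.0101]
ee_rot: [2.636, 1.699, 0.004]
force: [-0.5, 0.1, 1.2]
grip_width: 0.094
t 23.43 pos [ 0.5686 -0.2827  0.0101] jaw -24.4 F [-0.5  0.1  1.2] w 0.094
turn units [0.008 0.001 0.   ] shift after turn [ 0.001 -0.025  0.031] shift before turn [ 0.001 -0.025  0.031]
```

```bash
python3 -m creep '[0,-0.02,0.025,0,0,0,1, 0,0,0,0,0,0,0.75, 0,0,0,0,0,0,0.6, 0,0,0,0,0,0,0.55, 0,0,0,0,0,0,0.5, 0,0,0,0,0,0,0.5, 0,0,0,0,0,0,0.5, 0,0,0,0,0,0,0.5]'
python3 - <<'E'
from h import *
to(.4433,-.2553,.007,2.0)
c=ctrl.capture("side");
for p in palettes(c,cloud(c)): 
        if p[1]<.2: print(p)
E
```

```text
clock: 24.42
eef_pos: [0.5662, -0.2819, 0.0069]
ee_rot: [2.637, 1.699, 0.003]
force: [-1.0, 0.3, 1.4]
grip_width: 0.0581
t 24.43 pos [ 0.5662 -0.2819  0.0069] jaw -24.4 F [-1.   0.3  1.4] w 0.0581
turn units [ 0.005  0.002 -0.587] shift after turn [ 3.090e-01 -1.219e+00 -1.000e-03] shift before turn [-0.266 -1.229 -0.006]
(0.5652, -0.2864, 87, 60, 71.8, ([0.5704, -0.2767], 65.0))
(0.439, -0.0811, 93, 60, 89.4, ([0.4393, -0.0704], 93.2))
(0.4315, 0.1033, 93, 59, 90.7, ([0.4317, 0.1165], 94.1))
```

```bash
python3 -m creep '[0,0,0,0,0,-0.147,0.5, 0,0,0,0,0,-0.147,0.5, 0,0,0,0,0,-0.147,0.5, 0,0,0,0,0,-0.146,0.5, 0.05,-0.2,0,0,0,0,0.5, 0.05,-0.2,0,0,0,0,0.5, 0.05,-0.2,0,0,0,0,0.5, 0.05,-0.2,0,0,0,0,0.5, 0.05,-0.2,0,0,0,0,0.5, 0.05,-0.2,0,0,0,0,0.5, 0,0,0,0,0,0,0.5, 0,0,0,0,0,0,0.5]'
python3 - <<'E'
from h import *
to(.4433,-.2553,.007,2.0)
c=ctrl.capture("side");
for p in palettes(c,cloud(c)): 
        if p[1]<.2: print(p)
E
```

```text
clock: 25.98
eef_pos: [0.4441, -0.256, 0.0069]
ee_rot: [2.18, 2.259, -0.001]
force: [-6.0, -0.0, 10.6]
grip_width: 0.0578
t 25.98 pos [ 0.4441 -0.256   0.0069] jaw 2.0 F [-6.  -0.  10.6] w 0.0578
turn units [0.001 0.003 0.001] shift after turn [ 0.008 -0.008 -0.001] shift before turn [ 0.008 -0.008 -0.001]
(0.4484, -0.2618, 88, 61, 90.3, ([0.4459, -0.2507], 91.5))
(0.6575, -0.1749, 85, 62, 107.9, ([0.6589, -0.1678], 93.6))
(0.6645, 0.019, 89, 63, 101.5, ([0.6678, 0.0312], 104.3))
```

```bash
python3 -m creep '[0,-0.005,0,0,0,0,0.5, 0,0,0,0,0,0,0.7, 0,0,0,0,0,0,0.9, 0,0,0,0,0,0,0.9, 0,0,0,0,0,0,0.9, 0,0,-0.1,0,0,0,0.9, 0,0,-0.3,0,0,0,0.9, 0,0,-0.4,0,0,0,1, 0,0,0,0,0,0,1]'
python3 - <<'E'
from h import *
to(.6585,-.1674,.09,17)
for n in ("side","top"):
    c=ctrl.capture(n);print(n)
    for p in palettes(c,cloud(c)): 
        if p[1]<.2: print(p)
    if n=="top":
        W=cloud(c);m=(W[...,2]>.06)&(W[...,2]<.13)&(W[...,0]>.6)&(W[...,0]<.85)&(W[...,1]<.1)&(W[...,1]>-.5)
        k,l,s,ce=cv2.connectedComponentsWithStats(m.astype(np.uint8))
        for i in range(1,k):
            if s[i,4]>20: q=W[l==i];print(s[i,4],q.mean(0).round(3),q.min(0).round(3),q.max(0).round(3))
E
```

```text
clock: 27.15
eef_pos: [0.4469, -0.2577, 0.0898]
ee_rot: [2.174, 2.251, 0.003]
force: [0.3, -0.7, -0.0]
grip_width: 0.094
t 27.15 pos [ 0.4469 -0.2577  0.0898] jaw 2.0 F [ 0.3 -0.7 -0. ] w 0.094
turn units [ 0.012  0.011 -0.333] shift after turn [ 2.450e-01  2.287e+00 -2.000e-03] shift before turn [0.828 2.146 0.014]
side
(0.4453, -0.2617, 87, 59, 91.0, ([0.4453, -0.254], 88.8))
(0.6574, -0.1754, 85, 65, 106.1, ([0.6596, -0.1671], 103.3))
(0.6644, 0.0178, 91, 63, 101.5, ([0.6678, 0.0312], 104.3))
top
(0.4277, 0.1112, 73, 54, 91.3, ([0.4289, 0.1119], 92.7))
(0.4354, -0.0739, 74, 55, 91.8, ([0.4367, -0.0726], 91.7))
(0.6614, 0.0256, 68, 53, 101.1, ([0.6644, 0.0271], 102.2))
(0.6548, -0.1687, 71, 53, 106.0, ([0.6578, -0.1681], 105.5))
543 [ 0.811 -0.007  0.081] [ 0.773 -0.051  0.061] [0.85  0.037 0.096]
185 [ 0.711 -0.35   0.091] [ 0.691 -0.376  0.062] [ 0.739 -0.331  0.122]
```

Run:
```python
from h import *
c=ctrl.capture("top");h=cv2.cvtColor(c["img"],cv2.COLOR_RGB2HSV).astype(int)
m=((h[...,0]<6)|(h[...,0]>172))&(h[...,1]>140)&(h[...,2]>80)
k,l,s,ce=cv2.connectedComponentsWithStats(m.astype(np.uint8))
for i in range(1,k):
    if s[i,4]>100:
        v,u=np.nonzero(l==i);p=ray(c,np.c_[u,v],.026);print(p.mean(0).round(3),cv2.boxPoints(cv2.minAreaRect((p*1000).astype(np.float32))).round().tolist())
```

```text
[0.834 0.168] [[790.0, 161.0], [855.0, 127.0], [880.0, 175.0], [815.0, 210.0]]
[ 0.774 -0.2  ] [[730.0, -196.0], [758.0, -243.0], [820.0, -205.0], [791.0, -159.0]]
[0.319 0.227] [[274.0, 225.0], [334.0, 186.0], [363.0, 231.0], [303.0, 270.0]]
```

```bash
python3 -m creep '[0,0,0,0.01,0.01,-0.167,0.9, 0,0,0,0,0,-0.167,0.9, 0.05,0.457,0,0,0,0,0.9, 0.05,0.457,0,0,0,0,0.9, 0.05,0.457,0,0,0,0,0.9, 0.05,0.457,0,0,0,0,0.9, 0.05,0.457,0,0,0,0,0.9, 0,0,0,0,0,0,0.9, 0,0,0,0,0,0,0.9]'
python3 - <<'E'
from h import *
to(.6587,-.1676,.007,16.8)
E
```

```text
clock: 28.42
eef_pos: [0.6543, -0.1649, 0.084]
ee_rot: [-1.862, -2.519, 0.001]
force: [-0.0, -0.1, -0.3]
grip_width: 0.0845
t 28.43 pos [ 0.6543 -0.1649  0.084 ] jaw 17.1 F [-0.  -0.1 -0.3] w 0.0845
turn units [-0.008 -0.01   0.006] shift after turn [-0.039  0.034  0.77 ] shift before turn [-0.045  0.039  0.77 ]
```

```bash
python3 -m creep '[-0.04,0.035,0.3,-0.008,-0.01,0,0.9, 0,0,0.3,0,0,0,0.9, 0,0,0.15,0,0,0,0.9, 0,0,0.03,0,0,0,0.9, 0,0,0,0,0,0,0.9]';python3 - <<'E'
from h import *
to(.6587,-.1676,.007,16.8)
E
```

```text
clock: 29.05
eef_pos: [0.6606, -0.1684, 0.0085]
ee_rot: [1.866, 2.522, 0.003]
force: [0.7, 0.0, -0.1]
grip_width: 0.0849
t 29.05 pos [ 0.6606 -0.1684  0.0085] jaw 17.0 F [ 0.7  0.  -0.1] w 0.0849
turn units [0.005 0.004 0.005] shift after turn [ 0.013 -0.016  0.015] shift before turn [ 0.013 -0.016  0.015]
```

```bash
python3 -m creep '[0.01,-0.015,0.012,0,0,0,0.9, 0,0,0,0,0,0,0.75, 0,0,0,0,0,0,0.6, 0,0,0,0,0,0,0.55, 0,0,0,0,0,0,0.5, 0,0,0,0,0,0,0.5, 0,0,0,0,0,0,0.5, 0,0,0,0,0,0,0.5]'
python3 - <<'E'
from h import *
to(.4402,-.1633,.007,2.0)
c=ctrl.capture("side");
for p in palettes(c,cloud(c)): 
        if p[1]<.2: print(p)
E
```

```text
clock: 30.05
eef_pos: [0.6588, -0.1674, 0.0068]
ee_rot: [1.866, 2.523, 0.002]
force: [0.3, 0.8, 2.2]
grip_width: 0.058
t 30.05 pos [ 0.6588 -0.1674  0.0068] jaw 17.0 F [0.3 0.8 2.2] w 0.058
turn units [0.005 0.002 0.334] shift after turn [ 1.170e-01 -2.184e+00 -2.000e-03] shift before turn [ 0.68  -2.079 -0.012]
(0.4453, -0.262, 88, 59, 91.5, ([0.4441, -0.2432], 60.8))
(0.665, -0.1757, 94, 62, 90.0, ([0.6602, -0.1602], 107.1))
(0.4386, -0.0789, 88, 59, 91.6, ([0.4393, -0.0704], 93.2))
(0.4315, 0.1059, 87, 58, 92.4, ([0.4317, 0.1165], 94.1))
```

```bash
python3 -m creep '[0,0,0,0,0,0.167,0.5, 0,0,0,0,0,0.167,0.5, 0.01,-0.2,0,0,0,0,0.5, 0.01,-0.2,0,0,0,0,0.5, 0.01,-0.2,0,0,0,0,0.5, 0.01,-0.2,0,0,0,0,0.5, 0.01,-0.2,0,0,0,0,0.5, 0.01,-0.2,0,0,0,0,0.5, 0.01,-0.2,0,0,0,0,0.5, 0.01,-0.2,0,0,0,0,0.5, 0.01,-0.2,0,0,0,0,0.5, 0.01,-0.2,0,0,0,0,0.5, 0.01,-0.18,0,0,0,0,0.5, 0,0,0,0,0,0,0.5, 0,0,0,0,0,0,0.5]'
python3 - <<'E'
from h import *
to(.4402,-.1633,.007,2.0)
E
```

```text
clock: 31.98
eef_pos: [0.4401, -0.1647, 0.0067]
ee_rot: [2.179, 2.257, 0.002]
force: [-3.2, -2.0, 10.6]
grip_width: 0.0578
t 31.98 pos [ 0.4401 -0.1647  0.0067] jaw 2.0 F [-3.2 -2.  10.6] w 0.0578
turn units [0.005 0.003 0.001] shift after turn [ 0.014  0.002 -0.003] shift before turn [ 0.014  0.002 -0.003]
```

```bash
python3 -m creep '[0.01,0,0,0,0,0,0.5, 0,0,0,0,0,0,0.7, 0,0,0,0,0,0,0.9, 0,0,0,0,0,0,0.9, 0,0,0,0,0,0,0.9, 0,0,-0.1,0,0,0,0.9, 0,0,-0.3,0,0,0,0.9, 0,0,-0.4,0,0,0,0.9, 0,0,0,0,0,0,0.9]'
python3 - <<'E'
from h import *
to(.666,.0293,.09,12.6)
for n in ("side","top"):
    c=ctrl.capture(n);print(n)
    for p in palettes(c,cloud(c)): 
        if p[1]<.2: print(p)
E
```

```text
clock: 33.1
eef_pos: [0.4425, -0.1641, 0.0889]
ee_rot: [2.175, 2.252, 0.006]
force: [-0.4, -0.1, -0.1]
grip_width: 0.0848
t 33.1 pos [ 0.4425 -0.1641  0.0889] jaw 2.0 F [-0.4 -0.1 -0.1] w 0.0848
turn units [ 0.013  0.008 -0.235] shift after turn [ 1.4    2.603 -0.011] shift before turn [1.855 2.301 0.003]
side
(0.4419, -0.1702, 271, 60, 92.2, ([0.4412, -0.1239], 92.1))
(0.6653, 0.0192, 89, 61, 101.5, ([0.6678, 0.0312], 104.3))
top
(0.4277, 0.1108, 73, 55, 92.0, ([0.4287, 0.1123], 92.6))
(0.6614, 0.0256, 68, 53, 101.1, ([0.6646, 0.0269], 102.2))
```

```bash
python3 -m creep '[0,0,0,0.01,0.005,-0.118,0.9, 0,0,0,0,0,-0.117,0.9, 0.235,0.44,0,0,0,0,0.9, 0.235,0.44,0,0,0,0,0.9, 0.235,0.44,0,0,0,0,0.9, 0.235,0.44,0,0,0,0,0.9, 0.235,0.44,0,0,0,0,0.9, 0.235,0.44,0,0,0,0,0.9, 0,0,0,0,0,0,0.9, 0,0,0,0,0,0,0.9]'
python3 - <<'E'
from h import *
to(.666,.0293,.007,12.6)
E
```

```text
clock: 34.45
eef_pos: [0.6653, 0.032, 0.0832]
ee_rot: [-1.959, -2.446, 0.006]
force: [0.1, 0.5, -0.2]
grip_width: 0.0845
t 34.45 pos [0.6653 0.032  0.0832] jaw 12.6 F [ 0.1  0.5 -0.2] w 0.0845
turn units [-0.01  -0.005  0.   ] shift after turn [-0.028  0.001  0.762] shift before turn [-0.031  0.007  0.762]
```

```bash
python3 -m creep '[-0.03,0,0.3,-0.01,-0.005,0,0.9, 0,0,0.3,0,0,0,0.9, 0,0,0.13,0,0,0,0.9, 0,0,0.03,0,0,0,0.9, 0,0,0,0,0,0,0.9]';python3 - <<'E'
from h import *
to(.666,.0293,.007,12.6)
E
```

```text
clock: 35.08
eef_pos: [0.6682, 0.0289, 0.0099]
ee_rot: [1.963, 2.448, 0.005]
force: [0.4, -0.0, -0.4]
grip_width: 0.0846
t 35.08 pos [0.6682 0.0289 0.0099] jaw 12.6 F [ 0.4 -0.  -0.4] w 0.0846
turn units [ 0.007  0.002 -0.001] shift after turn [ 0.008 -0.02   0.029] shift before turn [ 0.008 -0.02   0.029]
```

```bash
python3 -m creep '[0.01,-0.02,0.025,0,0,0,0.9, 0,0,0,0,0,0,0.75, 0,0,0,0,0,0,0.6, 0,0,0,0,0,0,0.55, 0,0,0,0,0,0,0.5, 0,0,0,0,0,0,0.5, 0,0,0,0,0,0,0.5, 0,0,0,0,0,0,0.5]'
python3 - <<'E'
from h import *
to(.4338,.0205,.007,2.0)
c=ctrl.capture("side");
for p in palettes(c,cloud(c)): 
        if p[1]<.2: print(p)
E
```

```text
clock: 36.08
eef_pos: [0.6657, 0.0299, 0.0068]
ee_rot: [1.963, 2.449, 0.004]
force: [-0.8, 0.5, 2.7]
grip_width: 0.0575
t 36.08 pos [0.6657 0.0299 0.0068] jaw 12.6 F [-0.8  0.5  2.7] w 0.0575
turn units [0.006 0.001 0.235] shift after turn [-1.300e-02 -2.321e+00 -2.000e-03] shift before turn [ 0.413 -2.284 -0.012]
(0.4419, -0.1699, 271, 60, 92.1, ([0.4428, -0.1789], 91.9))
(0.671, 0.0198, 95, 63, 87.3, ([0.6688, 0.036], 94.0))
(0.4316, 0.1041, 91, 58, 92.2, ([0.4317, 0.1165], 94.1))
```

```bash
python3 -m creep '[0,0,0,0,0,0.118,0.5, 0,0,0,0,0,0.117,0.5, 0,-0.2,0,0,0,0,0.5, 0,-0.2,0,0,0,0,0.5, 0,-0.2,0,0,0,0,0.5, 0,-0.2,0,0,0,0,0.5, 0,-0.2,0,0,0,0,0.5, 0,-0.2,0,0,0,0,0.5, 0,-0.2,0,0,0,0,0.5, 0,-0.2,0,0,0,0,0.5, 0,-0.2,0,0,0,0,0.5, 0,-0.2,0,0,0,0,0.5, 0,-0.2,0,0,0,0,0.5, 0,-0.12,0,0,0,0,0.5, 0,0,0,0,0,0,0.5, 0,0,0,0,0,0,0.5]'
python3 - <<'E'
from h import *
to(.4338,.0205,.007,2.0)
E
```

```text
clock: 38.12
eef_pos: [0.4353, 0.0214, 0.0068]
ee_rot: [2.178, 2.256, 0.008]
force: [0.0, -0.3, 10.0]
grip_width: 0.0578
t 38.12 pos [0.4353 0.0214 0.0068] jaw 2.0 F [ 0.  -0.3 10. ] w 0.0578
turn units [0.01  0.001 0.   ] shift after turn [-0.009 -0.016 -0.002] shift before turn [-0.009 -0.016 -0.002]
```

Release, lift and swing the arm clear for a full check.

```bash
python3 -m creep '[-0.005,-0.015,0,0,0,0,0.5, 0,0,0,0,0,0,0.7, 0,0,0,0,0,0,0.9, 0,0,0,0,0,0,0.9, 0,0,0,0,0,0,0.9, 0,0,-0.1,0,0,0,0.9, 0,0,-0.3,0,0,0,0.9, 0,0,-0.5,0,0,0,0.9, 0,0,-0.5,0,0,0,0.9, 0,-0.5,-0.2,0,0,0,0.9, -0.4,-0.4,0,0,0,0,0.9, -0.6,0,0,0,0,0,0.9, -0.6,0,0,0,0,0,0.9, -0.6,0,0,0,0,0,0.9, -0.6,0,0,0,0,0,0.9, -0.6,0,0,0,0,0,0.9, -0.6,0,0,0,0,0,0.9, -0.6,0,0,0,0,0,0.9, 0,0,0,0,0,0,0.9]'
python3 - <<'E'
from h import *
for n in ("side","top"):
    c=ctrl.capture(n);print(n)
    for p in palettes(c,cloud(c)): 
        if p[1]<.2: print(p)
    for p in marks(c,cloud(c)): print(p)
    cv2.imwrite(f"pics/{n}9.png",cv2.resize(c["img"][:,:,::-1],(768,576),interpolation=cv2.INTER_CUBIC))
E
```

```text
clock: 40.5
eef_pos: [0.3575, -0.446, 0.1651]
ee_rot: [2.183, 2.253, 0.003]
force: [0.4, 0.7, 0.6]
grip_width: 0.0845
side
(0.4449, -0.2479, 112, 60, 91.7, None)
top
(0.4274, 0.1109, 73, 56, 92.1, ([0.4287, 0.1123], 92.6))
(0.4335, 0.0179, 73, 55, 91.7, ([0.4351, 0.0181], 92.2))
(0.4355, -0.0738, 73, 56, 92.2, ([0.4366, -0.073], 92.2))
(0.4386, -0.1651, 75, 56, 92.4, ([0.4401, -0.1654], 91.8))
(0.4421, -0.2554, 76, 54, 91.3, ([0.4442, -0.2569], 91.1))
```

View pics/side9.png

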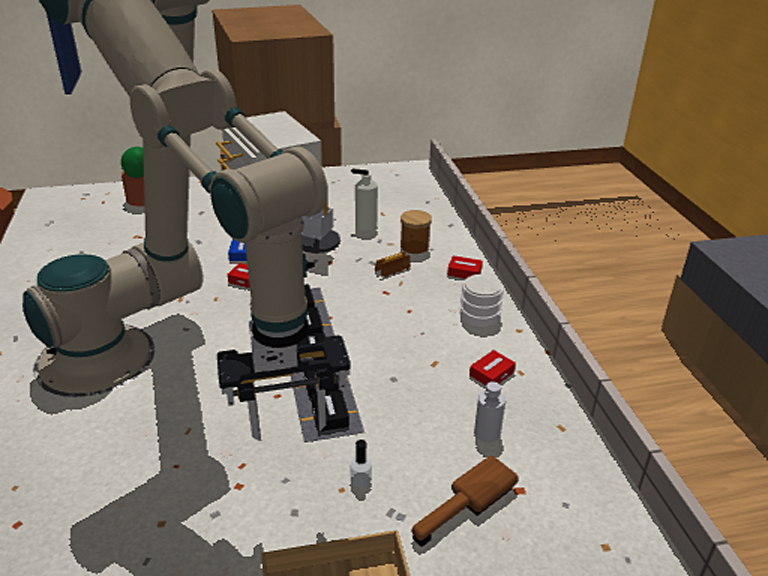

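View pics/top9.png

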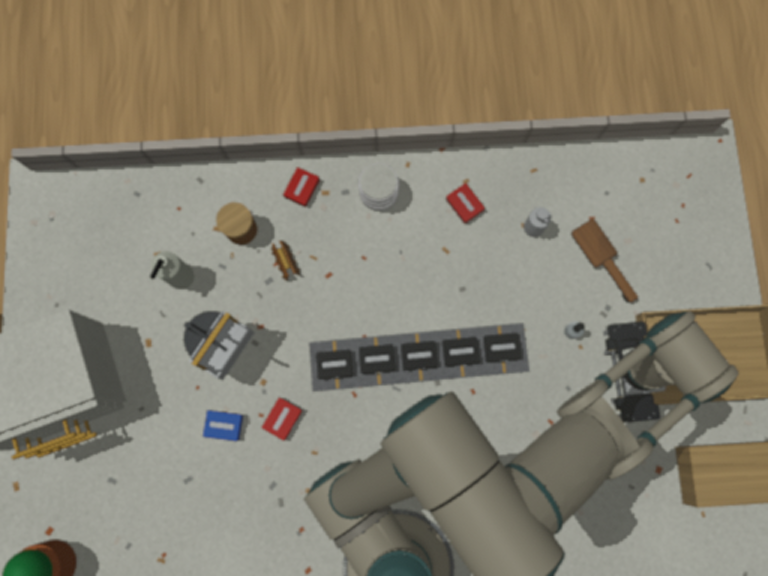

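Run:
```python
from h import *
c=ctrl.capture("top");W=cloud(c);h=cv2.cvtColor(c["img"],cv2.COLOR_RGB2HSV).astype(int)
m=(h[...,0]>8)&(h[...,0]<30)&(h[...,1]>90)&(h[...,2]>70)&(abs(W[...,2]-.198)<.02)&(abs(W[...,1]-.34)<.12)&(abs(W[...,0]-.48)<.12)
v,u=np.nonzero(m);p=ray(c,np.c_[u,v],.198);r=cv2.minAreaRect((p*1000).astype(np.float32));print(r,np.median(W[m][:,2]))
d=np.array(r[0])/1e3-[.508,.38];print("stand x",-(d@[-.575,-.818]),"y",d@[.818,-.575])
for q in palettes(c,W): print(q[5])
cv2.imwrite("pics/top10.png",cv2.resize(c["img"][185:285,110:250,::-1],(784,560),interpolation=cv2.INTER_CUBIC))
```

```text
((474.5992736816406, 336.1256103515625), (14.528692245483398, 116.7396469116211), 55.42136001586914) 0.2003185317177869
stand x -0.0550946683654785 y -0.002094020080566426
([0.4287, 0.1117], 93.1)
([0.4349, 0.0179], 91.9)
([0.4366, -0.073], 92.2)
([0.4401, -0.1654], 91.8)
([0.4442, -0.2569], 91.1)
```

View pics/top10.png

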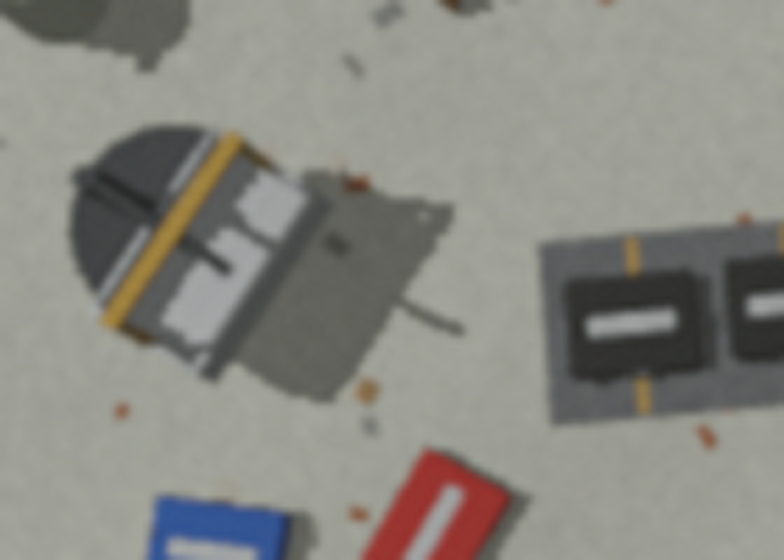

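Run:
```python
from h import *
c=ctrl.capture("top")
for q in palettes(c,cloud(c)): print(q[5])
print(ctrl.hand_in())
```

```text
([0.4288, 0.1119], 92.8)
([0.4351, 0.0181], 92.2)
([0.4366, -0.073], 92.2)
([0.4401, -0.1654], 91.8)
([0.444, -0.2576], 91.2)
the job is handed in; nothing more can be done
None
```

The caddy hangs on the hook and all five black palettes are lined up on the five brass lines. I handed the job in at about 41 s of the 210 s. The hand-in gave no verdict.

- **Caddy:** I gripped it by its bar, off-centre, turned it square to the arm and lowered it on. The last top view put the bar middle 55 mm from the post, 2 mm off the arm axis and about 0.20 m up, with the caddy looking level. I did not measure its tilt or the force on the hook after letting go.
- **Palettes:** I gripped each one lightly and slid it flat into place. In the last top view each was within about 3.5 mm of its line and within about 1° of the mat's length.
- **Other things:** They looked where they stood at the start, and none of the palettes was seen knocked aside. I judged this from the pictures and did not measure each one.

**Checks that disagreed or failed:** The two cameras differ by 2 to 5 mm on absolute positions, so I averaged them to set the targets and judged each palette against the lines seen by the same camera. The arm hid most of the mat from the side camera at the very end. The final palette figures therefore come from the top camera only, using the lines as measured before they were covered.

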